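# Put a vial away in the latched vial drawer

## Task

Put the loose green-capped vial away: slide or lift the brown reagent bottle clear so that the drawer does not bump it, pull the vial drawer out to its stop, and stand the vial upright in the empty middle compartment of its back row. Then push the drawer fully home, swing the red-tabbed hook on the cabinet's side down until it rests over its pin, and let go. Nothing may be tipped over, neither on the bench nor in the drawer.

Things in the scene. Friction and masses are not known exactly. Their poses are not given: they have to be found in the camera images.
- cabinet: Low grey steel bench cabinet, fixed, with one drawer: 155 mm deep (x), 190 wide (y), 86 high. Origin: on the bench under the carcass centre. Its -x axis points out of the front, the way the drawer opens (towards the robot's left); +y to the side with the hook; z up. Carcass front at x = -77.5 mm. The drawer's white front panel in front of it: 12 mm thick, 190 wide, 10 to 84 mm above the bench.
- drawer (a joint): How far the drawer is out, in m: 0 shut, 0.115 at its stop; opens along the cabinet's -x, with 1.5 N friction, light damping; stays put. 2 rows (front, back) of 3 compartments, 48 mm (x) x 52 mm (y), partitions 3 mm thick and 22 high, outer walls 36 high, over a floor 16 mm above the bench. Front row: 3 blue-capped vials. Back row: a red bung (22 mm high) left and right, middle empty.
- handle (a point): Middle of the steel D-handle's bar, moves with the drawer: a round bar 10 mm thick along the cabinet's y, 58 mm above the bench, its axis 40 mm in front of the drawer's front panel (35 mm clear behind the bar), legs 100 mm apart. Open from above: fingers can go down behind the bar.
- rear_cell (a point): Centre of the floor of the empty middle compartment in the drawer's back row, 16 mm above the bench; moves with the drawer; axes as the cabinet's. It lies 87 mm behind the outer face of the front panel: under the cabinet's top when shut, 40 mm in front of the carcass front when the drawer is at its stop.
- hook (a joint): Angle of the swing hook on the cabinet's +y side, in rad: 0 = down, its notch over the pin on the drawer front's edge (only with the drawer shut); grows as it swings up and back: pi/2 = arm upright, 2.3 = leaning back at its limit. Stiff pivot (0.025 N m): stays where it is put. Steel plate arm 4 mm thick, 68 long, 6 mm outside the cabinet's side.
- hook_tab (a point): Centre of the hook's red thumb tab: 12 mm along the arm x 24 mm (cabinet's y) x 4 mm, sticking out sideways near the arm's free end. With the hook down it lies 64 mm in front (-x) of the pivot, 12 mm above it and 12 mm outward (+y), 68 mm above the bench; it swings with the hook about the pivot. Push its rear, then upper, face to close.
- hook_pivot (a point): Pivot of the hook: axis along the cabinet's y, on the cabinet's +y side (101 mm from its middle), 40 mm behind the carcass front, 56 mm above the bench. Axes as the cabinet's.
- vial: The vial to put away: white, with a green screw cap; 35 mm cap diameter (body 31 mm), 54 mm tall, cap from 40 to 54 mm, 28 g. Origin at the centre of its underside.
- bottle: Brown glass reagent bottle with a pale label and a black cap, 45 mm diameter, 87 mm tall (body to 76 mm, then a 25 mm cap), 90 g; stands in front of the drawer, in its way. Origin at the centre of its underside.
- flask: Conical glass flask, 63 mm diameter, 101 mm tall, loose bystander. Origin under its centre.
- beaker: Small glass beaker, 45 mm diameter, 58 mm tall, loose bystander. Origin under its centre.
- white_bottle: White reagent bottle with a red cap, 45 mm diameter, 103 mm tall, loose bystander. Origin under its centre.
- vacuum_pump: Beige vacuum pump, fixed, tall obstacle: 270 mm high, 214 mm wide (y); its front face stands 135 mm from its origin towards the robot (-x), a knob sticks out 15 mm more. Origin on the bench under its middle.
- kit_box_0: Open black kit box with vials, fixed: 246 mm (its x) x 337 mm (its y), walls 62 mm high, caps a little higher, its lid stands up at the far side. Origin on the bench under its middle.
- lead_pump: Black cable lying in a coil behind the work and hanging from the ceiling, stiff, obstacle: it rises from the coil at 40 to 65 mm nearer the robot (-x) than its origin, from 80 mm right of it at 95 mm height to 50 mm left of it at 450 mm height, and on up and to the left. Origin on the bench.
- vial_a: Blue-capped vial (as the green one) in the drawer's front row, cabinet's -y side. Origin under its centre.
- vial_b: Blue-capped vial in the middle of the drawer's front row. Origin under its centre.
- vial_c: Blue-capped vial in the drawer's front row, cabinet's +y side. Origin under its centre.
Mind the look-alikes: they are no part of the job. There is more than one size of the bottle; the one meant has the size given above.

How it is judged:
By the outcome, as a careful person would: the job done as asked, in the order asked, and still so for the second after the job is handed in, with the robot touching nothing.
It also fails if it takes over 72 s, if anything falls off the work surface, if the arm or the gripper's body presses on something with over 40 N, if the wrist force passes 120 N, or if a joint passes its speed limit or range.

## Robot

A 6-joint arm with a two-finger parallel gripper is mounted at the origin on a cart in front of the work surface, level with it; the furniture and walls round the work are solid. World frame = base frame: x ahead of the robot, y to its left, z up, the work surface at z = 0. Lengths are in mm, angles in rad, forces in N, time in s.
With the tool pointing down it reaches from about 275 to 1000 mm from the base axis. Payload 8.4 kg.
Tool frame: the origin (TCP) lies between the finger pads; the fingertips stand 8 mm ahead of it and the grasp point (between the pads) lies 11 mm behind it (tcp_to_tips is the distance from the TCP to the fingertips, in mm); z points along the fingers, y is the line along which they close (so a half turn about z gives the same grasp; the last joint's range is limited). The gripper opens to 85 mm and grips with 20 to 120 N. Pads are 22 mm wide; open, the fingers measure 114 mm over their backs; the gripper's body (76 mm by 85 mm) begins 54 mm behind the grasp point. The pads swing forward as they close: fully open they stand 13 mm farther back than shut.
Start: joints at [1.146, 0.353, 1.633, -0, 1.155, -0.002], TCP at [256.446, 569.968, 239.281] pointing down, gripper open.
Joint ranges: [-2.63, 2.63], [-0.92, 2.1], [0.06, 2.66], [-1.3, 4.44], [0, 2.69], [-3.02, 3.02]. Speed limits (rad/s): [2.22, 2.22, 2.79, 3.14, 3.14, 3.14].

## Interface

Orientations are given as [roll, pitch, yaw] about the fixed x, y, z axes, in that order (R = Rz(yaw) Ry(pitch) Rx(roll)).
In Python, from rig import * gives the robot as it stands.
- The arm moves only by the tool step_arm, never from a script. Its argument "motion" is a list of rows, each an object with "claw": the finger opening in mm, from 0 to 85.4; "delta_pos": the shift along the tool's x, y, z in mm, a list of three; "turn": the turn about the tool's z in rad. In form: [{"claw": claw, "delta_pos": [dx, dy, dz], "turn": turn}, ...]. A call has 1 to 8 rows; each row shifts and turns the commanded pose from where the row before left it, along the tool's axes as they then stand; what a row does not reach is not made up. A row lasts 1/12 s, in which the tool goes at most 41.7 mm and 7.16 degrees, less where a joint would pass 70% of its speed; a pose out of reach is approached as far as the arm can. A call is refused whole if a number of a shift passes 41.7 or a number of a turn 0.125, either way. A call with a gripper value outside its range is refused whole. The fingers move at their own pace and stop on an object; "force" is the grip in N (left out, the last holds). Time passes only in rows, so rows that do not move let the fingers close. It gives the time, the measured TCP pose, the force, the opening and the grip force at its end, in the units of the state.
- sense(): the state, without advancing time (a new reading comes with each control period).
- grab_frame(name): name is "scene" or "top" or "wrist"; returns a dict with "img" (480x640x3 uint8, red, green, blue), "vertical_fov" (degrees; the focal length in pixels is half the picture's height over the tangent of half this angle, whatever the lens; pixels are square), "cx", "cy" (the principal point, pixels), "D" ([k1, k2, p1, p2, k3] as OpenCV has them; the pictures are not rectified), "R" (3x3) and "t" (3): a world point X has camera coordinates R X + t. Camera axes: x right, y down, z forward; pixel columns grow to the right and rows downward; lengths in mm; the calibration is good to about 2 mm. A picture is of the moment at which its call begins. There is no depth.
- sign_off(): hands the job in; it is judged then, once.
The state is a dict: "clock": time; "qpos": joint angles; "qvel": joint speeds; "joint_efforts": joint torques, N m; "eef_pos": TCP position; "tcp_rot": TCP orientation; "contact_force": force on the tool from outside, world axes, zero at the start; "wrist_torque": the same for the moment, N m; "opening": opening from 0.0 (shut) to 1.0 (fully open); "grasp_force": force on a finger pad.
Only numpy, scipy, OpenCV 4.12 (cv2) and the standard library are available. Lean on these libraries where they do the work, as an engineer would, in place of code of your own. Each camera call takes 0.05 s, during which the arm holds its last target. There are 200 camera calls.

## Working session

There is one attempt and no reset: what is moved stays moved. The work goes in short steps, Python scripts to look and compute and a tool call to move; the robot and the scene stay as the last step left them, time stands still between calls to the robot, and variables do not carry over. Pictures are saved under pics/ and viewed, at most 10 in all, crops included, and the job is handed in when it is done.

Besides the shell and the picture viewer there is one more tool, called after "Request:" as name([rows], argument=value, ...), one row to a line, values as JSON. step_arm: Moves the arm, as the interface text tells. Its arguments: {"type":"object","properties":{"motion":{"type":"array","items":{"type":"object","properties":{"claw":{"type":"number"},"delta_pos":{"type":"array","items":{"type":"number"}},"turn":{"type":"number"}}}},"force":{"type":"number"}},"required":["motion"]}

```bash
mkdir -p pics; cat > h.py <<'E'
from rig import *
import numpy as np, cv2
def snap(n,f):
    d=grab_frame(n); cv2.imwrite('pics/'+f+'.png',d['img'][:,:,::-1]); np.savez('pics/'+f+'.npz',**{k:np.array(v) for k,v in d.items()}); return d
def K(d):
    f=240/np.tan(np.radians(float(d['vertical_fov']))/2); return np.array([[f,0,float(d['cx'])],[0,f,float(d['cy'])],[0,0,1]])
def load(f): return np.load('pics/'+f+'.npz')
def pix(d,u,v,z):
    p=cv2.undistortPoints(np.array([[[u,v]]],float),K(d),np.array(d['D'],float))[0,0]
    R=np.array(d['R']);t=np.array(d['t']);r=R.T@np.array([p[0],p[1],1]);c=-R.T@t
    return (c+r*(z-c[2])/r[2]).round(1)
def proj(d,X):
    return cv2.projectPoints(np.array(X,float).reshape(-1,1,3),cv2.Rodrigues(np.array(d['R']))[0],np.array(d['t'],float),K(d),np.array(d['D'],float))[0][:,0].round(1)
def crop(f,u0,v0,u1,v1,s):
    im=cv2.imread('pics/'+f+'.png')[v0:v1,u0:u1]; cv2.imwrite('pics/'+f+'_c%d_%d.png'%(u0,v0),cv2.resize(im,None,fx=s,fy=s,interpolation=cv2.INTER_CUBIC))
E
python3 - <<'E'
from h import *
for n in('scene','top'):
    d=snap(n,n+'0'); print(n,d['vertical_fov'],(-np.array(d['R']).T@np.array(d['t'])).round())
a=cv2.imread('pics/scene0.png');
print(sense())
E
```

```text
scene 44.248681928111566 [-119. -818.  759.]
top 45.481309121665845 [ 290.   29. 1487.]
{'clock': 0.1, 'qpos': array([ 1.14558451e+00,  3.53613333e-01,  1.63404522e+00,  4.03164441e-06,
        1.15519845e+00, -2.41394915e-03]), 'qvel': array([ 0.00017266, -0.00161955, -0.00345237,  0.00055788, -0.0019183 ,
        0.00085332]), 'joint_efforts': array([ 5.48722983e-04, -6.06355333e+01, -3.42816961e+01,  8.84695351e-05,
        4.07365951e-03, -1.30868654e-05]), 'eef_pos': array([256.28353741, 569.58847609, 238.62145711]), 'tcp_rot': array([-3.14032832e+00, -6.73844812e-06,  2.71879315e+00]), 'contact_force': array([ 0.20411982,  0.3615747 , -0.01427403]), 'wrist_torque': array([0.0171191 , 0.03414757, 0.0030119 ]), 'grasp_force': 0.0, 'opening': 0.9978301340232945}
```

View pics/scene0.png

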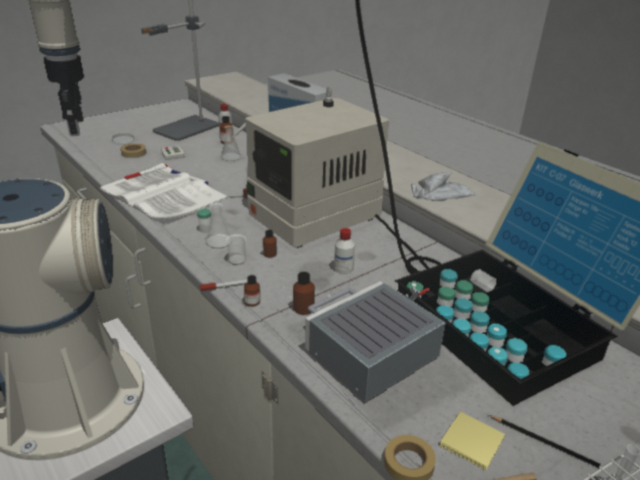

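View pics/top0.png

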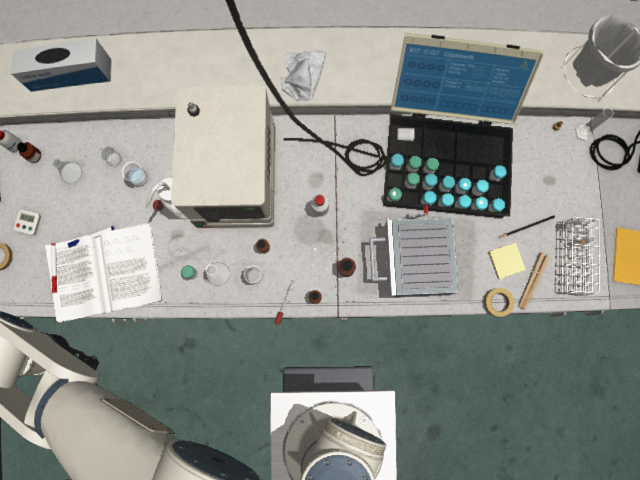

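Scene shows the cabinet with brown bottles at scene pixels (303,293) large, and (252,291) and (270,243) small. In the top view the bottle candidates are (346,267) large, (314,297) and (262,246) small. I choose (346,267), which stands in front of the drawer. Green caps are loose at (188,271) and in the kit box at (394,194), (414,163) and (432,164). I choose the loose one. A close crop will check both.

```bash
python3 - <<'E'
from h import *
im=cv2.imread('pics/top0.png')
a=cv2.resize(im[200:310,330:470],None,fx=5.7,fy=5.7,interpolation=cv2.INTER_CUBIC)[:,:798]
cv2.imwrite('pics/c1.png',a[:600])
d=load('top0')
for n,u,v,z in [('bottle',346,267,87),('small',262,246,70),('small2',314,297,70),('vial',188,271,54),('flask',217,272,50),('beaker',253,274,40),('handle',368,260,58),('tab',425,210,100),('white',320,203,103)]: print(n,pix(d,u,v,z))
E
```

```text
bottle [460.1 -37.2  87. ]
small [517.5 171.7  70. ]
small2 [388.4  42.4  70. ]
vial [457.6 361.9  54. ]
flask [455.1 288.   50. ]
beaker [450.4 197.3  40. ]
handle [480.7 -94.4  58. ]
tab [ 599.1 -237.   100. ]
white [618.7  25.1 103. ]
```

View pics/c1.png

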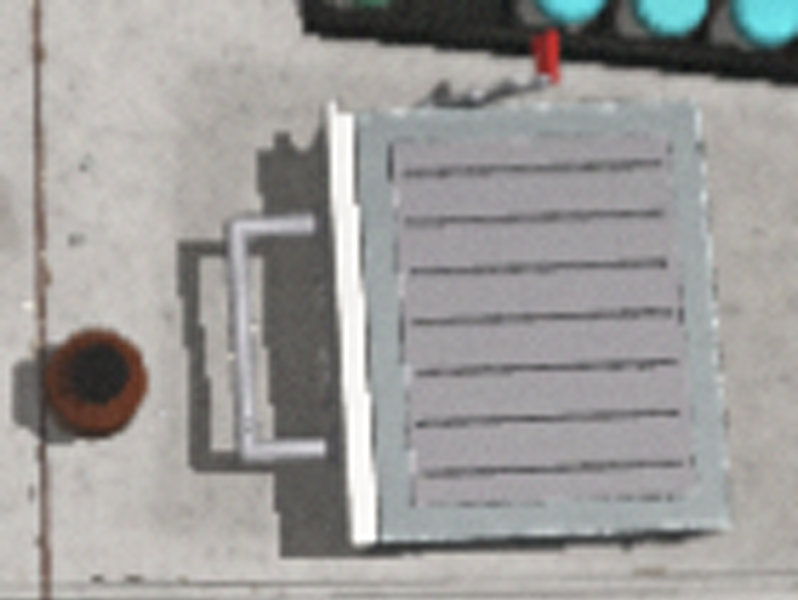

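The crop shows the 45 mm brown bottle with its cap centre at crop (103,372). The handle bar runs (237,225) to (250,450). The carcass top corners are (358,112), (385,540), (697,104) and (727,527), and the red hook tab is at (545,55) beside the kit-box edge.

```bash
cat >> h.py <<'E'
from scipy.optimize import least_squares
def cabT(p,X):
    X=np.atleast_2d(np.array(X,float)); c,s=np.cos(p[2]),np.sin(p[2])
    return np.c_[p[0]+c*X[:,0]-s*X[:,1],p[1]+s*X[:,0]+c*X[:,1],X[:,2]]
E
python3 - <<'E'
from h import *
d=load('top0')
c=lambda u,v:(330+(u+.5)/5.7-.5,200+(v+.5)/5.7-.5)
obs=np.array([c(358,112),c(385,540),c(697,104),c(727,527),c(237,225),c(250,450)])
X=[(-77.5,95,86),(-77.5,-95,86),(77.5,95,86),(77.5,-95,86),(-129.5,50,58),(-129.5,-50,58)]
r=least_squares(lambda p:(proj(d,cabT(p,X))-obs).ravel(),[480,-210,-1.57])
print(r.x,r.fun.reshape(-1,2).round(1)); np.save('cab.npy',r.x); p=r.x
print('handle',cabT(p,[-129.5,0,58]),'open',cabT(p,[-129.5-115,0,58]),'cell open',cabT(p,[-117.5,0,16]))
print('pivot',cabT(p,[-37.5,101,56]),'tab up',pix(d,*c(545,55),96),'tab down',cabT(p,[-101.5,113,68]))
print('bottle',pix(d,*c(101,372),87))
print('kit corner near',[pix(d,*c(*q),62) for q in((305,30),(798,75))])
E
```

```text
[ 480.   -210.     -1.57] [[ -9.3   1.8]
 [-11.7   2.7]
 [ -7.7   2.6]
 [ -9.3   3.8]
 [ -9.2   1.7]
 [-10.4   1.7]]
handle [[479.89687569 -80.50004106  58.        ]] open [[479.80529812  34.49992248  58.        ]] cell open [[479.90643161 -92.50003726  16.        ]]
pivot [[ 580.97010572 -172.41958289   56.        ]] tab up [ 601.9 -238.4   96. ] tab down [[ 592.91913701 -108.41004726   68.        ]]
bottle [465.4 -40.5  87. ]
kit corner near [array([ 622. , -136.6,   62. ]), array([ 599.4, -360.8,   62. ])]
```

```bash
sed -i 's/\[:,0\].round(1)/[:,0]/' h.py
python3 - <<'E'
from h import *
d=load('top0')
c=lambda u,v:(330+(u+.5)/5.7-.5,200+(v+.5)/5.7-.5)
obs=np.array([c(358,112),c(385,540),c(697,104),c(727,527),c(237,225),c(250,450)])
X=[(-77.5,95,86),(-77.5,-95,86),(77.5,95,86),(77.5,-95,86),(-129.5,50,58),(-129.5,-50,58)]
r=least_squares(lambda p:(proj(d,cabT(p,X))-obs).ravel(),[480,-210,-1.57],x_scale=[10,10,.1])
print(r.x,r.fun.reshape(-1,2).round(1)); np.save('cab.npy',r.x); p=r.x
print('handle',cabT(p,[-129.5,0,58]),'open',cabT(p,[-129.5-115,0,58]),'cell open',cabT(p,[-117.5,0,16]))
print('pivot',cabT(p,[-37.5,101,56]),'tab up',pix(d,*c(545,55),96),'tab pred',cabT(p,[14.2,113,96]),'tab down',cabT(p,[-101.5,113,68]))
E
```

```text
[ 486.58563356 -234.490211     -1.54836267] [[-0.5 -0.2]
 [-1.   0.5]
 [ 0.8 -0.7]
 [ 1.   0.2]
 [ 0.   0.2]
 [-0.3 -0. ]]
handle [[ 483.68071895 -105.02279629   58.        ]] open [[481.10106505   9.94826696  58.        ]] cell open [[ 483.94990023 -117.0197768    16.        ]]
pivot [[ 586.71902806 -194.73403782   56.        ]] tab up [ 601.9 -238.4   96. ] tab pred [[ 599.87573124 -246.15184759   96.        ]] tab down [[ 597.2803751  -130.48096047   68.        ]]
```

Request:
step_arm([
  {"claw":85,"delta_pos":[30,-25,0],"turn":0.12},
  {"claw":85,"delta_pos":[0,-40,0],"turn":0.12},
  {"claw":85,"delta_pos":[0,-40,0],"turn":0.12},
  {"claw":85,"delta_pos":[0,-40,0],"turn":0.12},
  {"claw":85,"delta_pos":[0,-40,0],"turn":0.12},
  {"claw":85,"delta_pos":[0,-40,0],"turn":0.12},
  {"claw":85,"delta_pos":[0,-40,0],"turn":0.12},
  {"claw":85,"delta_pos":[0,-40,0],"turn":0.12},
])

```text
clock: 0.77
eef_pos: [12.7, 392.0, 239.1]
tcp_rot: [-3.141, 0.001, 1.78]
contact_force: [-0.1, 0.3, 0.9]
opening: 0.996
grasp_force: 0.0
```

Request:
step_arm([
  {"claw":85,"delta_pos":[-10,36,0],"turn":0.105},
  {"claw":85,"delta_pos":[-10,38,0],"turn":0.105},
  {"claw":85,"delta_pos":[-14,38,0],"turn":0},
  {"claw":85,"delta_pos":[-14,38,0],"turn":0},
  {"claw":85,"delta_pos":[-16,38,0],"turn":0},
  {"claw":85,"delta_pos":[-20,36,0],"turn":0},
  {"claw":85,"delta_pos":[-28,30,0],"turn":0},
  {"claw":85,"delta_pos":[-35,20,0],"turn":0},
])

```text
clock: 1.43
eef_pos: [293.3, 260.1, 239.6]
tcp_rot: [3.14, -0.001, 1.577]
contact_force: [0.8, 0.3, 0.4]
opening: 0.996
grasp_force: 0.0
```

Request:
step_arm([
  {"claw":85,"delta_pos":[-35,20,0],"turn":0},
  {"claw":85,"delta_pos":[-35,20,0],"turn":0},
  {"claw":85,"delta_pos":[-35,20,0],"turn":0},
  {"claw":85,"delta_pos":[-35,20,0],"turn":0},
  {"claw":85,"delta_pos":[-35,20,0],"turn":0},
  {"claw":85,"delta_pos":[-35,20,0],"turn":0},
  {"claw":85,"delta_pos":[-35,20,0],"turn":0},
  {"claw":85,"delta_pos":[-10,5,0],"turn":0},
])

```text
clock: 2.1
eef_pos: [439.5, 2.4, 239.5]
tcp_rot: [3.14, 0.001, 1.574]
contact_force: [0.2, 0.5, 0.7]
opening: 0.995
grasp_force: 0.0
```

Request:
step_arm([
  {"claw":85,"delta_pos":[-20,12,0],"turn":0},
  {"claw":85,"delta_pos":[-22,12,0],"turn":0},
  {"claw":85,"delta_pos":[0,0,0],"turn":0},
])

```text
clock: 2.35
eef_pos: [463.1, -38.0, 239.3]
tcp_rot: [3.141, 0.001, 1.575]
contact_force: [-0.1, 0.7, 0.0]
opening: 0.998
grasp_force: 0.0
```

```bash
python3 - <<'E'
from h import *
d=snap('wrist','w1'); print(sense()['eef_pos'],d['vertical_fov'],(-np.array(d['R']).T@np.array(d['t'])).round())
p=np.load('cab.npy'); print(proj(d,[[465,-40,87],[465,-40,0]]),proj(d,cabT(p,[[-129.5,50,58],[-129.5,-50,58],[-77.5,95,86],[-77.5,-95,86]])))
E
```

```text
[461.90062364 -36.6088167  239.07141084] 61.13871938285315 [464.  32. 373.]
[[315.59829883 220.18071294]
 [315.25705007 197.29503246]] [[396.5504426  285.5742014 ]
 [277.94170303 287.83900934]
 [454.20226519 355.75449069]
 [223.49086008 360.44534612]]
```

View pics/w1.png

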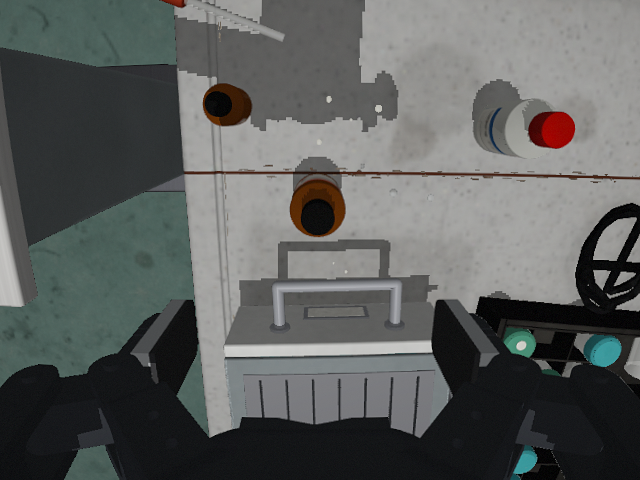

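The wrist view shows the bottle cap at (318,217), about 2 mm off the prediction. The handle ends at (397,285) and (279,286) agree with the prediction, so I descend.

Request:
step_arm([
  {"claw":85,"delta_pos":[-1,4,35],"turn":0},
  {"claw":85,"delta_pos":[0,0,40],"turn":0},
  {"claw":85,"delta_pos":[0,0,40],"turn":0},
  {"claw":85,"delta_pos":[0,0,40],"turn":0},
  {"claw":85,"delta_pos":[0,0,30],"turn":0},
  {"claw":85,"delta_pos":[0,0,14],"turn":0},
  {"claw":85,"delta_pos":[0,0,0],"turn":0},
])

```text
clock: 2.98
eef_pos: [462.2, -35.2, 37.4]
tcp_rot: [-3.135, -0.001, 1.577]
contact_force: [-1.2, -0.3, 0.5]
opening: 0.994
grasp_force: 0.0
```

Request:
step_arm([
  {"claw":30,"delta_pos":[0,0,0],"turn":0},
  {"claw":30,"delta_pos":[0,0,0],"turn":0},
  {"claw":30,"delta_pos":[0,0,0],"turn":0},
  {"claw":30,"delta_pos":[0,0,0],"turn":0},
  {"claw":30,"delta_pos":[0,0,0],"turn":0},
  {"claw":30,"delta_pos":[0,0,0],"turn":0},
], force=30)

```text
clock: 3.48
eef_pos: [466.4, -36.3, 41.9]
tcp_rot: [3.139, 0.0, 1.576]
contact_force: [-1.7, 2.0, 7.1]
opening: 0.505
grasp_force: 29.5
```

Request:
step_arm([
  {"claw":30,"delta_pos":[0,0,-12],"turn":0},
  {"claw":30,"delta_pos":[10,0,-12],"turn":0},
  {"claw":30,"delta_pos":[25,0,0],"turn":0},
  {"claw":30,"delta_pos":[30,0,0],"turn":0},
  {"claw":30,"delta_pos":[30,0,0],"turn":0},
  {"claw":30,"delta_pos":[28,0,0],"turn":0},
  {"claw":30,"delta_pos":[16,0,0],"turn":0},
  {"claw":30,"delta_pos":[7,0,0],"turn":0},
])

```text
clock: 4.15
eef_pos: [465.2, 111.7, 65.5]
tcp_rot: [3.139, -0.001, 1.578]
contact_force: [-0.2, 0.1, -1.4]
opening: 0.505
grasp_force: 31.5
```

Request:
step_arm([
  {"claw":30,"delta_pos":[0,0,12],"turn":0},
  {"claw":30,"delta_pos":[0,0,6],"turn":0},
  {"claw":30,"delta_pos":[0,0,4],"turn":0},
  {"claw":30,"delta_pos":[0,0,1.5],"turn":0},
  {"claw":30,"delta_pos":[0,0,0],"turn":0},
])

```text
clock: 4.57
eef_pos: [464.4, 109.1, 41.9]
tcp_rot: [-3.141, -0.0, 1.575]
contact_force: [-5.5, 3.0, 17.1]
opening: 0.506
grasp_force: 33.4
```

Request:
step_arm([
  {"claw":30,"delta_pos":[0,0,-0.8],"turn":0},
  {"claw":60,"delta_pos":[0,0,0],"turn":0},
  {"claw":85,"delta_pos":[0,0,0],"turn":0},
  {"claw":85,"delta_pos":[0,0,0],"turn":0},
  {"claw":85,"delta_pos":[0,0,-20],"turn":0},
  {"claw":85,"delta_pos":[0,0,-40],"turn":0},
  {"claw":85,"delta_pos":[0,0,-40],"turn":0},
  {"claw":85,"delta_pos":[-25,0,-30],"turn":0},
])

```text
clock: 5.23
eef_pos: [465.6, 86.4, 174.3]
tcp_rot: [3.14, -0.001, 1.578]
contact_force: [1.3, -0.1, -0.3]
opening: 0.995
grasp_force: 0.0
```

```bash
python3 - <<'E'
from h import *
print(sense()['eef_pos']); d=snap('wrist','w2')
E
```

```text
[465.64801157  86.44430729 174.29065724]
```

View pics/w2.png

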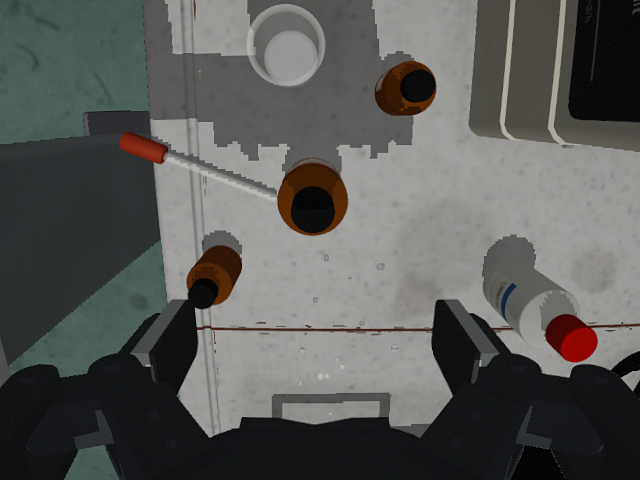

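Bottle is upright at (312,200), clear of the drawer path. The next move is to behind the handle bar with the fingers closed.

Request:
step_arm([
  {"claw":0,"delta_pos":[-30,5,0],"turn":-0.015},
  {"claw":0,"delta_pos":[-38,5,0],"turn":0},
  {"claw":0,"delta_pos":[-40,5,0],"turn":0},
  {"claw":0,"delta_pos":[-40,4,0],"turn":0},
  {"claw":0,"delta_pos":[-35,0,0],"turn":0},
  {"claw":0,"delta_pos":[-20,0,0],"turn":0},
  {"claw":0,"delta_pos":[-8,0,0],"turn":0},
  {"claw":0,"delta_pos":[0,0,10],"turn":0},
])

```text
clock: 5.95
eef_pos: [488.7, -128.0, 162.5]
tcp_rot: [3.139, 0.001, 1.589]
contact_force: [-0.1, -0.2, 1.0]
opening: 0.001
grasp_force: 0.0
```

```bash
python3 - <<'E'
from h import *
s=sense();print(s['eef_pos'],s['tcp_rot'],s['opening']); d=snap('wrist','w3')
im=d['img'][:,:,::-1]
cv2.imwrite('pics/w3c.png',im)
p=np.load('cab.npy'); print(proj(d,cabT(p,[[-129.5,50,58],[-129.5,-50,58],[-89.5,95,84],[-89.5,-95,84]])))
E
```

```text
[ 488.66031287 -127.95522141  162.5385309 ] [3.13894362e+00 9.24695112e-04 1.58891739e+00] 0.0006477991417393935
[[388.40738564 198.85362968]
 [221.49672377 199.79885372]
 [471.19436977 276.66188838]
 [139.12899786 278.30151581]]
```

View pics/w3c.png

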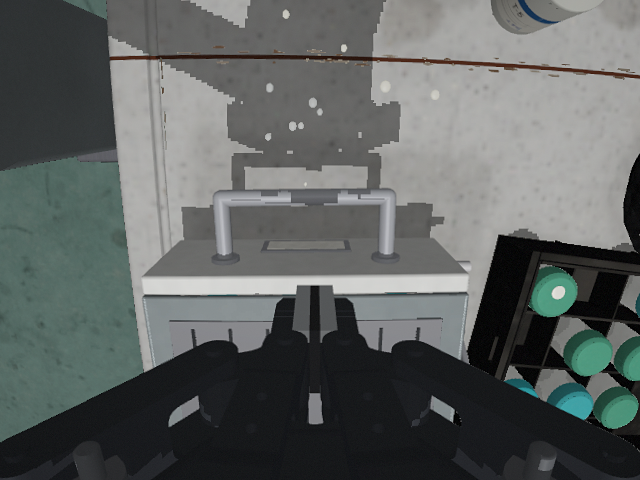

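Bar appears at row 196 against 199 predicted, so it is within 2 mm. Going down behind it.

Request:
step_arm([
  {"claw":0,"delta_pos":[2,-3,25],"turn":0},
  {"claw":0,"delta_pos":[0,0,30],"turn":0},
  {"claw":0,"delta_pos":[0,0,30],"turn":0},
  {"claw":0,"delta_pos":[0,0,20],"turn":0},
  {"claw":0,"delta_pos":[0,0,8],"turn":0},
  {"claw":0,"delta_pos":[0,0,0],"turn":0},
])

```text
clock: 6.5
eef_pos: [483.0, -122.5, 46.6]
tcp_rot: [-3.137, -0.001, 1.593]
contact_force: [-0.9, 0.2, 0.4]
opening: 0.001
grasp_force: 0.0
```

Request:
step_arm([
  {"claw":0,"delta_pos":[6,0,0],"turn":0},
  {"claw":0,"delta_pos":[8,0,0],"turn":0},
  {"claw":0,"delta_pos":[15,0,0],"turn":0},
  {"claw":0,"delta_pos":[15,0,0],"turn":0},
  {"claw":0,"delta_pos":[15,0,0],"turn":0},
  {"claw":0,"delta_pos":[15,0,0],"turn":0},
  {"claw":0,"delta_pos":[15,0,0],"turn":0},
])

```text
clock: 7.08
eef_pos: [483.2, -33.9, 50.0]
tcp_rot: [3.14, 0.0, 1.592]
contact_force: [0.0, -2.4, -0.6]
opening: -0.0
grasp_force: 1.3
```

Request:
step_arm([
  {"claw":0,"delta_pos":[12,0,0],"turn":0},
  {"claw":0,"delta_pos":[8,0,0],"turn":0},
  {"claw":0,"delta_pos":[5,0,0],"turn":0},
  {"claw":0,"delta_pos":[4,0,0],"turn":0},
  {"claw":0,"delta_pos":[2,0,0],"turn":0},
  {"claw":0,"delta_pos":[0,0,0],"turn":0},
])

```text
clock: 7.58
eef_pos: [482.7, -4.5, 49.0]
tcp_rot: [3.141, 0.001, 1.592]
contact_force: [0.2, -3.2, 2.2]
opening: 0.001
grasp_force: 1.3
```

Request:
step_arm([
  {"claw":0,"delta_pos":[1.5,0,0],"turn":0},
  {"claw":0,"delta_pos":[1.5,0,0],"turn":0},
  {"claw":0,"delta_pos":[1,0,0],"turn":0},
  {"claw":0,"delta_pos":[0,0,0],"turn":0},
])

```text
clock: 7.92
eef_pos: [482.7, -3.8, 49.0]
tcp_rot: [3.141, 0.005, 1.594]
contact_force: [-0.9, -31.2, 3.9]
opening: 0.0
grasp_force: 15.7
```

Request:
step_arm([
  {"claw":0,"delta_pos":[-5,0,0],"turn":0},
  {"claw":0,"delta_pos":[-4,0,0],"turn":0},
  {"claw":0,"delta_pos":[0,0,-20],"turn":0},
  {"claw":0,"delta_pos":[0,0,-40],"turn":0},
  {"claw":0,"delta_pos":[0,0,-40],"turn":0},
  {"claw":0,"delta_pos":[0,0,-40],"turn":0},
  {"claw":40,"delta_pos":[25,0,-10],"turn":0.01},
  {"claw":85,"delta_pos":[38,-2,0],"turn":0.01},
])

```text
clock: 8.58
eef_pos: [482.1, 53.0, 202.7]
tcp_rot: [3.134, -0.001, 1.567]
contact_force: [1.1, 0.2, -0.0]
opening: 0.275
grasp_force: 0.0
```

Request:
step_arm([
  {"claw":85,"delta_pos":[40,-3,0],"turn":0},
  {"claw":85,"delta_pos":[40,-3,0],"turn":0},
  {"claw":85,"delta_pos":[40,-3,0],"turn":0},
  {"claw":85,"delta_pos":[40,-3,0],"turn":0},
  {"claw":85,"delta_pos":[40,-3,0],"turn":0},
  {"claw":85,"delta_pos":[40,-3,0],"turn":0},
  {"claw":85,"delta_pos":[40,-3,0],"turn":0},
  {"claw":85,"delta_pos":[20,-3,0],"turn":0},
])

```text
clock: 9.25
eef_pos: [454.6, 358.0, 198.6]
tcp_rot: [3.141, -0.002, 1.573]
contact_force: [-0.2, -0.1, -0.2]
opening: 0.993
grasp_force: 0.0
```

```bash
python3 - <<'E'
from h import *
s=sense();print(s['eef_pos'],s['tcp_rot'],s['opening']); d=snap('wrist','w4');snap('top','top1')
print(proj(d,[[457.6,361.9,54],[455,288,101]]))
a=d['img'][:,:,::-1]; b=cv2.imread('pics/top1.png')
b=cv2.resize(b[190:310,290:470],(480,320)); cv2.imwrite('pics/w4c.png',np.vstack([cv2.resize(a,(426,320))[:,:],])); 
m=np.hstack([cv2.resize(a[:, 100:560],(307,320)),b]); cv2.imwrite('pics/w4c.png',m)
E
```

```text
[454.5955943  358.01404481 198.63750679] [ 3.14133962e+00 -2.00558507e-03  1.57280613e+00] 0.9929360535272774
[[317.39609771 215.39612754]
 [313.48360532 343.39384817]]
```

View pics/w4c.png

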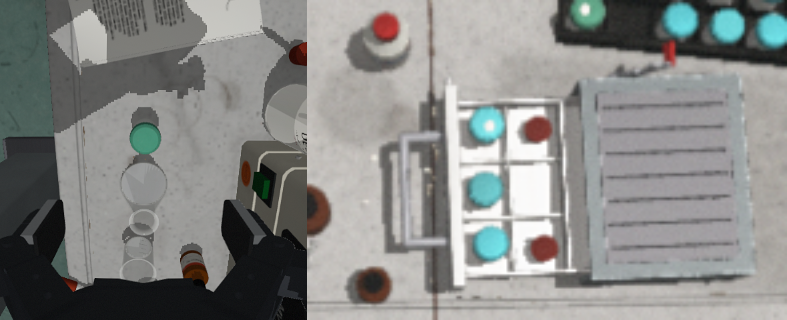

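Vial cap is at wrist (317,207). The drawer is open with its contents standing, and the empty cell is at composite (535,189).

```bash
python3 - <<'E'
from h import *
d=load('w4'); print(pix(d,317.5,207,54), pix(d,100+144*1.5,222*1.5,101))
g=d['img']; hsv=cv2.cvtColor(g,cv2.COLOR_RGB2HSV); m=cv2.inRange(hsv,(65,80,50),(90,255,255)); m[:150]=0;m[260:]=0;m[:,:250]=0;m[:,400:]=0
ys,xs=np.nonzero(m); print((xs.min()+xs.max())/2,(ys.min()+ys.max())/2, xs.max()-xs.min(),ys.max()-ys.min())
t=load('top1'); print('cell',pix(t,375.5,260.9,38)); p=np.load('cab.npy')
for u,v in((508,162),(562,160),(510,216),(563,218)): print(pix(t,290+(u-307)/2.667,190+v/2.667,38))
print(cabT(p,[-117.5,0,0]))
E
```

```text
[457.7 367.9  54. ] [456.6 295.6 101. ]
317.5 207.0 45 48
cell [ 480.8 -115.3   38. ]
[507.4 -90.   38. ]
[ 508.7 -142.1   38. ]
[455.2 -90.7  38. ]
[ 452.6 -141.4   38. ]
[[ 483.94990023 -117.0197768     0.        ]]
```

Request:
step_arm([
  {"claw":85,"delta_pos":[6,3,30],"turn":0},
  {"claw":85,"delta_pos":[0,0,40],"turn":0},
  {"claw":85,"delta_pos":[0,0,40],"turn":0},
  {"claw":85,"delta_pos":[0,0,30],"turn":0},
  {"claw":85,"delta_pos":[0,0,14],"turn":0},
  {"claw":85,"delta_pos":[0,0,6],"turn":0},
  {"claw":85,"delta_pos":[0,0,0],"turn":0},
  {"claw":85,"delta_pos":[0,0,0],"turn":0},
])

```text
clock: 10.02
eef_pos: [458.6, 359.6, 39.3]
tcp_rot: [3.141, -0.0, 1.571]
contact_force: [0.2, 0.3, -0.0]
opening: 0.997
grasp_force: 0.0
```

```bash
python3 - <<'E'
from h import *
print([sense()['eef_pos'].round(1)])
E
```

```text
[array([458.6, 359.6,  39.3])]
```

Request:
step_arm([
  {"claw":85,"delta_pos":[4,0,2],"turn":0},
  {"claw":30,"delta_pos":[0,0,0],"turn":0},
  {"claw":20,"delta_pos":[0,0,0],"turn":0},
  {"claw":20,"delta_pos":[0,0,0],"turn":0},
  {"claw":20,"delta_pos":[0,0,0],"turn":0},
  {"claw":20,"delta_pos":[0,0,0],"turn":0},
  {"claw":20,"delta_pos":[0,0,0],"turn":0},
], force=25)

```text
clock: 10.6
eef_pos: [458.2, 364.0, 37.1]
tcp_rot: [3.141, -0.0, 1.572]
contact_force: [-2.6, -0.1, 5.7]
opening: 0.397
grasp_force: 24.5
```

Request:
step_arm([
  {"claw":20,"delta_pos":[0,0,-15],"turn":0},
  {"claw":20,"delta_pos":[0,0,-35],"turn":0},
  {"claw":20,"delta_pos":[0,0,-40],"turn":0},
  {"claw":20,"delta_pos":[0,0,-40],"turn":0},
  {"claw":20,"delta_pos":[-20,0,-15],"turn":0},
  {"claw":20,"delta_pos":[-30,1,0],"turn":0},
  {"claw":20,"delta_pos":[-35,2,0],"turn":0},
  {"claw":20,"delta_pos":[-35,2,0],"turn":0},
])

```text
clock: 11.27
eef_pos: [463.0, 242.9, 182.1]
tcp_rot: [3.141, -0.0, 1.573]
contact_force: [0.9, 0.5, -1.5]
opening: 0.395
grasp_force: 25.1
```

Request:
step_arm([
  {"claw":20,"delta_pos":[-36,2,0],"turn":0},
  {"claw":20,"delta_pos":[-36,2,0],"turn":0},
  {"claw":20,"delta_pos":[-36,2,0],"turn":0},
  {"claw":20,"delta_pos":[-36,2,0],"turn":0},
  {"claw":20,"delta_pos":[-36,2,0],"turn":0},
  {"claw":20,"delta_pos":[-36,2,0],"turn":0},
  {"claw":20,"delta_pos":[-36,2,0],"turn":0},
  {"claw":20,"delta_pos":[-36,2,0],"turn":0},
])

```text
clock: 11.93
eef_pos: [479.0, -45.9, 181.7]
tcp_rot: [3.141, 0.0, 1.572]
contact_force: [0.7, -0.3, -0.4]
opening: 0.395
grasp_force: 25.1
```

Request:
step_arm([
  {"claw":20,"delta_pos":[-32,2,0],"turn":-0.02},
  {"claw":20,"delta_pos":[-22,1,0],"turn":0},
  {"claw":20,"delta_pos":[-12,0,0],"turn":0},
  {"claw":20,"delta_pos":[-4,0,0],"turn":0},
  {"claw":20,"delta_pos":[0,0,0],"turn":0},
])

```text
clock: 12.35
eef_pos: [483.0, -114.3, 181.5]
tcp_rot: [-3.141, -0.0, 1.59]
contact_force: [-0.0, 0.5, -0.4]
opening: 0.398
grasp_force: 25.1
```

```bash
python3 - <<'E'
from h import *
s=sense();print(s['eef_pos'],s['tcp_rot'],s['opening'],s['grasp_force']); d=snap('wrist','w5'); cv2.imwrite('pics/w5c.png',d['img'][:,:,::-1])
s=snap('scene','s5'); im=cv2.resize(s['img'][200:400,230:480,::-1],(500,400)); cv2.imwrite('pics/w5c.png',np.hstack([cv2.resize(d['img'][:,150:500,::-1],(292,400)),im]))
E
```

```text
[ 483.01425434 -114.34758178  181.47176663] [-3.14121572e+00 -2.75582356e-04  1.59019629e+00] 0.3976467967798141 25.07069170475006
```

View pics/w5c.png

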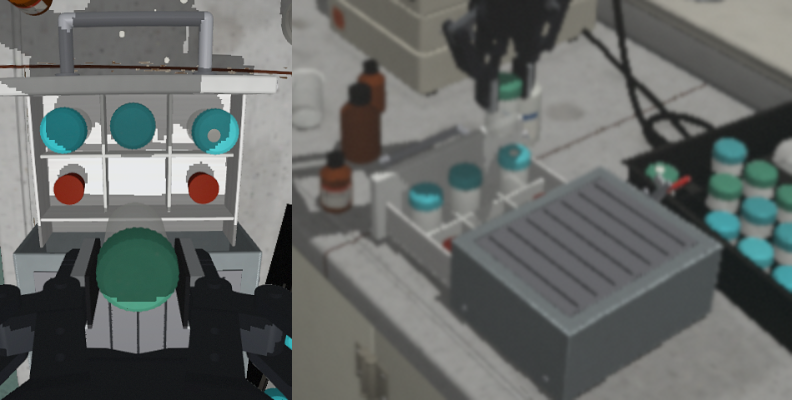

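```bash
python3 - <<'E'
from h import *
d=load('w5');f=lambda u,v,z:pix(d,150+u/.834,v/.8333,z)
print('cell',[f(*q,38) for q in((105,156),(169,156),(105,218),(170,218))])
print('vial',f(138,266,199),f(98,266,199),f(179,266,199))
print('blue caps',[f(*q,70) for q in((65,130),(132,126),(215,131))])
E
```

```text
cell [array([456.8, -91. ,  38. ]), array([509.7, -90. ,  38. ]), array([ 456.4, -145.4,   38. ]), array([ 513. , -144.3,   38. ])]
vial [ 484.1 -105.9  199. ] [ 468.8 -106.3  199. ] [ 499.8 -105.7  199. ]
blue caps [array([431. , -67.1,  70. ]), array([479.2, -63.5,  70. ]), array([539.1, -65.7,  70. ])]
```

```bash
python3 - <<'E'
from h import *
d=load('w5'); R=d['R'];print((-R.T@d['t']).round(1),R.round(2)[2])
h=cv2.cvtColor(d['img'],cv2.COLOR_RGB2HSV); m=cv2.inRange(h,(65,80,30),(90,255,255)); m[:240]=0;m[400:]=0;m[:,:230]=0;m[:,:400]=m[:,:400];m[:,420:]=0
ys,xs=np.nonzero(m); print(xs.min(),xs.max(),ys.min(),ys.max(),)
for y in range(265,385,10): 
    r=np.nonzero(m[y])[0]; print(y,r.min() if len(r) else 0,r.max() if len(r) else 0,end='; ')
a=np.linspace(0,2*np.pi,60)
for z in(199,190,183):
  for y in(-106,-110,-114):
    for zz in (z,z-14):
      q=proj(d,np.c_[483.5+17.5*np.cos(a),y+17.5*np.sin(a),0*a+zz]); print(y,zz,q.min(0).round(),q.max(0).round())
E
```

```text
[482.6 -44.1 315.5] [ 0.   -0.28 -0.96]
265 364 273 373
265 0 0; 275 300 328; 285 281 347; 295 273 355; 305 267 361; 315 266 363; 325 265 364; 335 265 364; 345 268 361; 355 274 353; 365 285 342; 375 0 0; -106 199 [259. 268.] [368. 366.]
-106 185 [264. 253.] [363. 344.]
-110 199 [259. 280.] [368. 376.]
-110 185 [264. 264.] [363. 353.]
-114 199 [259. 292.] [367. 386.]
-114 185 [264. 275.] [362. 363.]
-106 190 [262. 258.] [365. 351.]
-106 176 [267. 245.] [361. 332.]
-110 190 [263. 270.] [364. 361.]
-110 176 [267. 256.] [360. 341.]
-114 190 [263. 281.] [364. 371.]
-114 176 [267. 266.] [360. 350.]
-106 183 [265. 251.] [363. 341.]
-106 169 [269. 240.] [359. 323.]
-110 183 [265. 262.] [362. 350.]
-110 169 [269. 250.] [358. 332.]
-114 183 [265. 273.] [362. 360.]
-114 169 [269. 260.] [358. 340.]
```

Cell centre is near (484,-117) and the vial is at about (484,-114). Descending with force checks.

Request:
step_arm([
  {"claw":20,"delta_pos":[-2,0,30],"turn":0},
  {"claw":20,"delta_pos":[0,0,35],"turn":0},
  {"claw":20,"delta_pos":[0,0,28],"turn":0},
  {"claw":20,"delta_pos":[0,0,14],"turn":0},
  {"claw":20,"delta_pos":[0,0,4],"turn":0},
  {"claw":20,"delta_pos":[0,0,0],"turn":0},
])

```text
clock: 12.95
eef_pos: [482.6, -114.9, 69.8]
tcp_rot: [-3.139, -0.001, 1.593]
contact_force: [-0.3, -0.5, 0.3]
opening: 0.395
grasp_force: 25.1
```

Request:
step_arm([
  {"claw":20,"delta_pos":[0,0,4],"turn":0},
  {"claw":20,"delta_pos":[0,0,3],"turn":0},
  {"claw":20,"delta_pos":[0,0,3],"turn":0},
  {"claw":20,"delta_pos":[0,0,0],"turn":0},
])

```text
clock: 13.28
eef_pos: [483.5, -116.1, 60.9]
tcp_rot: [3.141, 0.0, 1.592]
contact_force: [-0.2, -0.5, -1.2]
opening: 0.396
grasp_force: 25.1
```

Request:
step_arm([
  {"claw":20,"delta_pos":[0,0,3],"turn":0},
  {"claw":20,"delta_pos":[0,0,2],"turn":0},
  {"claw":20,"delta_pos":[0,0,1],"turn":0},
  {"claw":20,"delta_pos":[0,0,0],"turn":0},
])

```text
clock: 13.62
eef_pos: [483.1, -116.2, 54.5]
tcp_rot: [-3.141, -0.0, 1.591]
contact_force: [0.3, -0.2, -0.3]
opening: 0.393
grasp_force: 25.1
```

Request:
step_arm([
  {"claw":20,"delta_pos":[0,0,1],"turn":0},
  {"claw":20,"delta_pos":[0,0,1],"turn":0},
  {"claw":20,"delta_pos":[0,0,0],"turn":0},
])

```text
clock: 13.87
eef_pos: [483.4, -116.3, 53.1]
tcp_rot: [3.141, 0.0, 1.592]
contact_force: [-1.3, -0.3, 6.3]
opening: 0.395
grasp_force: 25.6
```

Request:
step_arm([
  {"claw":45,"delta_pos":[0,0,0],"turn":0},
  {"claw":60,"delta_pos":[0,0,0],"turn":0},
  {"claw":60,"delta_pos":[0,0,0],"turn":0},
  {"claw":60,"delta_pos":[0,0,-15],"turn":0},
  {"claw":60,"delta_pos":[0,0,-35],"turn":0},
  {"claw":60,"delta_pos":[0,0,-40],"turn":0},
  {"claw":0,"delta_pos":[25,0,-20],"turn":0},
  {"claw":0,"delta_pos":[35,0,0],"turn":0},
])

```text
clock: 14.53
eef_pos: [485.2, -57.5, 167.2]
tcp_rot: [3.133, 0.002, 1.589]
contact_force: [1.2, 0.6, -0.5]
opening: 0.431
grasp_force: 0.0
```

```bash
python3 - <<'E'
from h import *
print(sense()['eef_pos']); s=snap('scene','s6'); t=snap('top','t6')
cv2.imwrite('pics/s6c.png',np.hstack([cv2.resize(s['img'][220:360,260:420,::-1],(457,400)),cv2.resize(t['img'][200:310,330:420,::-1],(327,400))]))
E
```

```text
[485.22732704 -57.48681515 167.24304928]
```

View pics/s6c.png

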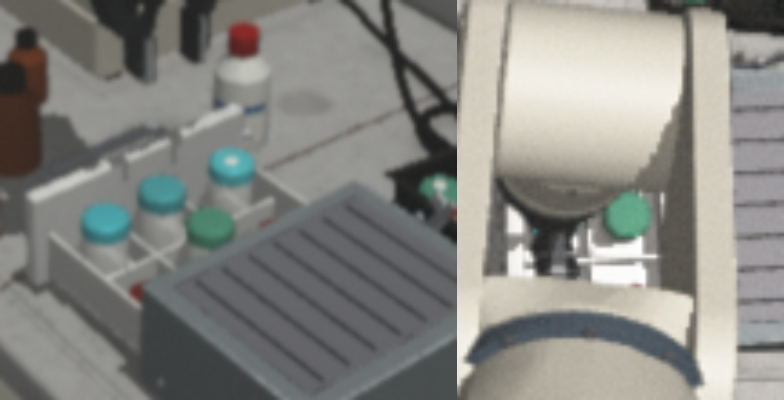

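The green vial stands upright in the rear middle cell (scene crop (210,228)). Next is the front of the handle.

Request:
step_arm([
  {"claw":0,"delta_pos":[38,0,0],"turn":0},
  {"claw":0,"delta_pos":[38,-3,0],"turn":0},
  {"claw":0,"delta_pos":[20,0,0],"turn":0},
  {"claw":0,"delta_pos":[7,0,20],"turn":0},
  {"claw":0,"delta_pos":[0,0,35],"turn":0},
  {"claw":0,"delta_pos":[0,0,38],"turn":0},
  {"claw":0,"delta_pos":[0,0,20],"turn":0},
  {"claw":0,"delta_pos":[0,0,0],"turn":0},
])

```text
clock: 15.3
eef_pos: [473.6, 46.2, 45.7]
tcp_rot: [-3.134, 0.001, 1.592]
contact_force: [-1.0, -0.5, -0.2]
opening: 0.004
grasp_force: 0.0
```

Request:
step_arm([
  {"claw":0,"delta_pos":[-10,0,0],"turn":0},
  {"claw":0,"delta_pos":[-8,0,0],"turn":0},
  {"claw":0,"delta_pos":[-10,0,0],"turn":0},
  {"claw":0,"delta_pos":[-14,0,0],"turn":0},
  {"claw":0,"delta_pos":[-15,0,0],"turn":0},
  {"claw":0,"delta_pos":[-15,0,0],"turn":0},
  {"claw":0,"delta_pos":[-15,0,0],"turn":0},
  {"claw":0,"delta_pos":[-15,0,0],"turn":0},
])

```text
clock: 15.97
eef_pos: [480.2, -57.0, 51.3]
tcp_rot: [3.138, 0.0, 1.591]
contact_force: [1.5, 2.3, -1.2]
opening: 0.002
grasp_force: 1.3
```

Pushing; 30.5 mm to go.

Request:
step_arm([
  {"claw":0,"delta_pos":[-12,0,0],"turn":0},
  {"claw":0,"delta_pos":[-8,0,0],"turn":0},
  {"claw":0,"delta_pos":[-5,0,0],"turn":0},
  {"claw":0,"delta_pos":[-3,0,0],"turn":0},
  {"claw":0,"delta_pos":[-2,0,0],"turn":0},
  {"claw":0,"delta_pos":[-1,0,0],"turn":0},
  {"claw":0,"delta_pos":[0,0,0],"turn":0},
])

```text
clock: 16.55
eef_pos: [479.5, -86.1, 49.6]
tcp_rot: [-3.141, 0.0, 1.592]
contact_force: [-0.7, -0.6, 0.1]
opening: -0.001
grasp_force: 0.0
```

Request:
step_arm([
  {"claw":0,"delta_pos":[-2,0,0],"turn":0},
  {"claw":0,"delta_pos":[-1,0,0],"turn":0},
  {"claw":0,"delta_pos":[-1,0,0],"turn":0},
  {"claw":0,"delta_pos":[0,0,0],"turn":0},
])

```text
clock: 16.88
eef_pos: [479.4, -88.3, 49.5]
tcp_rot: [-3.141, -0.003, 1.591]
contact_force: [1.6, 15.4, 2.4]
opening: 0.001
grasp_force: 8.1
```

Drawer is home. Retreat, then go high to a point behind the hook tab.

Request:
step_arm([
  {"claw":0,"delta_pos":[8,0,0],"turn":0},
  {"claw":0,"delta_pos":[4,0,-20],"turn":0},
  {"claw":0,"delta_pos":[0,0,-40],"turn":0},
  {"claw":0,"delta_pos":[0,0,-40],"turn":0},
  {"claw":0,"delta_pos":[0,0,-35],"turn":0},
  {"claw":0,"delta_pos":[-20,14,0],"turn":0},
  {"claw":0,"delta_pos":[-32,20,0],"turn":0},
  {"claw":0,"delta_pos":[-32,20,0],"turn":0},
])

```text
clock: 17.55
eef_pos: [536.0, -161.5, 185.9]
tcp_rot: [3.14, 0.001, 1.594]
contact_force: [1.4, -0.3, -0.9]
opening: -0.001
grasp_force: 0.0
```

Request:
step_arm([
  {"claw":0,"delta_pos":[-32,20,0],"turn":0},
  {"claw":0,"delta_pos":[-32,20,0],"turn":0},
  {"claw":0,"delta_pos":[-32,20,0],"turn":0},
  {"claw":0,"delta_pos":[-20,9,0],"turn":0},
  {"claw":0,"delta_pos":[-5,0,0],"turn":0},
  {"claw":0,"delta_pos":[0,0,0],"turn":0},
])

```text
clock: 18.05
eef_pos: [606.4, -281.6, 183.8]
tcp_rot: [-3.14, -0.0, 1.59]
contact_force: [0.5, -0.7, 0.2]
opening: -0.002
grasp_force: 0.0
```

```bash
python3 - <<'E'
from h import *
print(sense()['eef_pos']); w=snap('wrist','w7'); s=snap('scene','s7')
cv2.imwrite('pics/w7c.png',np.hstack([cv2.resize(w['img'][:,:,::-1],(480,360)),cv2.resize(s['img'][240:380,300:420,::-1],(308,360))]))
p=np.load('cab.npy')
print((proj(w,cabT(p,[[14.2,113,96],[-101.5,113,68]]))*.75).round())
E
```

```text
[ 606.40622508 -281.62544831  183.7656624 ]
[[227. 137.]
 [226. -22.]]
```

View pics/w7c.png

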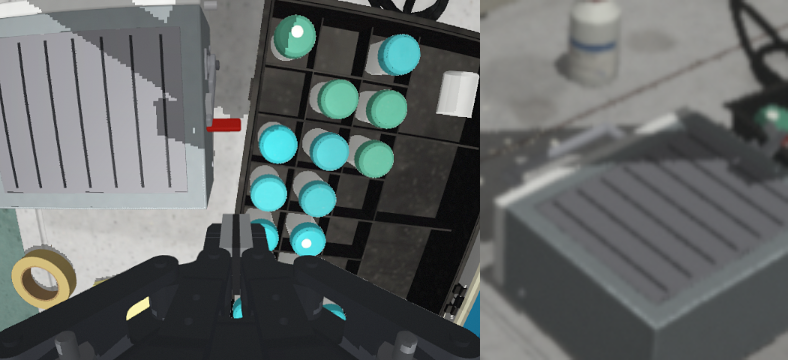

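Red tab is at composite (224,124), ahead of the fingers, so I descend behind it and sweep.

Request:
step_arm([
  {"claw":0,"delta_pos":[2,-4,30],"turn":0},
  {"claw":0,"delta_pos":[0,0,30],"turn":0},
  {"claw":0,"delta_pos":[0,0,20],"turn":0},
  {"claw":0,"delta_pos":[0,0,5],"turn":0},
  {"claw":0,"delta_pos":[10,0,0],"turn":0},
  {"claw":0,"delta_pos":[8,0,0],"turn":0},
  {"claw":0,"delta_pos":[8,0,0],"turn":0},
  {"claw":0,"delta_pos":[8,0,0],"turn":0},
])

```text
clock: 18.82
eef_pos: [603.0, -244.0, 101.6]
tcp_rot: [3.139, 0.001, 1.592]
contact_force: [0.4, -1.7, 1.9]
opening: 0.001
grasp_force: 0.7
```

Request:
step_arm([
  {"claw":0,"delta_pos":[10,0,0],"turn":0},
  {"claw":0,"delta_pos":[10,0,0],"turn":0},
  {"claw":0,"delta_pos":[10,0,0],"turn":0},
  {"claw":0,"delta_pos":[10,0,0],"turn":0},
  {"claw":0,"delta_pos":[0,0,0],"turn":0},
])

```text
clock: 19.23
eef_pos: [600.9, -202.5, 99.6]
tcp_rot: [-3.141, -0.001, 1.593]
contact_force: [0.5, -0.5, -0.3]
opening: -0.002
grasp_force: 0.0
```

Request:
step_arm([
  {"claw":0,"delta_pos":[10,0,0],"turn":0},
  {"claw":0,"delta_pos":[10,0,0],"turn":0},
  {"claw":0,"delta_pos":[10,0,0],"turn":0},
  {"claw":0,"delta_pos":[8,0,0],"turn":0},
  {"claw":0,"delta_pos":[0,0,0],"turn":0},
])

```text
clock: 19.65
eef_pos: [600.1, -165.0, 99.5]
tcp_rot: [-3.141, -0.001, 1.593]
contact_force: [0.2, -0.0, 0.1]
opening: 0.003
grasp_force: 0.0
```

```bash
python3 - <<'E'
from h import *
print(sense()['eef_pos']); w=snap('wrist','w8'); s=snap('scene','s8')
cv2.imwrite('pics/w8c.png',np.hstack([cv2.resize(w['img'][:,:,::-1],(480,360)),cv2.resize(s['img'][240:380,300:420,::-1],(308,360))]))
p=np.load('cab.npy')
print((proj(w,cabT(p,[[-37.5-65*np.cos(f),113,56+65*np.sin(f)] for f in (.185,.4,.6,.8,1,1.2)]))*.75).round())
h=cv2.cvtColor(w['img'],cv2.COLOR_RGB2HSV); m=cv2.inRange(h,(0,150,60),(8,255,255))|cv2.inRange(h,(173,150,60),(180,255,255))
n,l,st,c=cv2.connectedComponentsWithStats(m); print([(st[i],(c[i]*.75).round()) for i in range(1,n) if st[i][4]>60])
E
```

```text
[ 600.0536698  -164.96698568   99.49655405]
[[231. 155.]
 [230. 168.]
 [230. 186.]
 [230. 210.]
 [229. 238.]
 [229. 268.]]
[(array([ 264,  263,   70,   25, 1669], dtype=int32), array([224., 206.]))]
```

Red tab centroid on the wrist image at (224,206) gives a swing angle of about 0.6 rad above down, as expected. Now over it and press down.

Request:
step_arm([
  {"claw":0,"delta_pos":[-4,0,0],"turn":0},
  {"claw":0,"delta_pos":[0,0,-20],"turn":0},
  {"claw":0,"delta_pos":[0,0,-15],"turn":0},
  {"claw":0,"delta_pos":[15,3,0],"turn":0},
  {"claw":0,"delta_pos":[15,0,0],"turn":0},
  {"claw":0,"delta_pos":[5,0,0],"turn":0},
  {"claw":0,"delta_pos":[0,0,12],"turn":0},
  {"claw":0,"delta_pos":[0,0,8],"turn":0},
])

```text
clock: 20.42
eef_pos: [602.3, -134.5, 113.1]
tcp_rot: [-3.141, -0.001, 1.593]
contact_force: [4.8, 26.7, 25.7]
opening: 0.001
grasp_force: 19.8
```

Request:
step_arm([
  {"claw":0,"delta_pos":[0,0,8],"turn":0},
  {"claw":0,"delta_pos":[0,0,8],"turn":0},
  {"claw":0,"delta_pos":[0,0,8],"turn":0},
  {"claw":0,"delta_pos":[0,0,6],"turn":0},
  {"claw":0,"delta_pos":[0,0,0],"turn":0},
])

```text
clock: 20.83
eef_pos: [601.0, -135.7, 82.0]
tcp_rot: [-3.138, -0.0, 1.592]
contact_force: [-0.8, 0.0, -0.7]
opening: 0.006
grasp_force: 0.0
```

```bash
cat > red.py <<'E'
from h import *
s=sense();print(s['eef_pos'],s['contact_force'])
w=snap('wrist','wr'); p=np.load('cab.npy')
for f in (.185,.25,.3,.4,.6,.8,1,1.3,1.6): print(f,(proj(w,cabT(p,[[-37.5-65*np.cos(f),113,56+65*np.sin(f)]]))).round())
s=snap('scene','sr')
for n,d in(('w',w),('s',s)):
    h=cv2.cvtColor(d['img'],cv2.COLOR_RGB2HSV); m=cv2.inRange(h,(0,150,40),(8,255,255))|cv2.inRange(h,(173,150,40),(180,255,255))
    k,l,st,c=cv2.connectedComponentsWithStats(m); print(n,[(st[i],c[i].round()) for i in range(1,k) if st[i][4]>(60 if n=='w' else 4)])
for f in (.185,.3,.6,.8,1,1.6): print(f,(proj(s,cabT(p,[[-37.5-65*np.cos(f),113,56+65*np.sin(f)]]))).round())
E
python3 red.py
```

```text
[ 601.04809317 -135.6801369    81.99729778] [-0.83986283  0.01948523 -0.70750495]
0.185 [[303. 288.]]
0.25 [[303. 295.]]
0.3 [[302. 300.]]
0.4 [[302. 313.]]
0.6 [[301. 345.]]
0.8 [[300. 383.]]
1 [[300. 425.]]
1.3 [[300. 486.]]
1.6 [[301. 532.]]
w [(array([169,  15,  65,   6, 223], dtype=int32), array([202.,  18.])), (array([108,  17,  34,   5,  68], dtype=int32), array([125.,  19.])), (array([404,  19, 236,  25, 919], dtype=int32), array([522.,  29.])), (array([ 266,  274,   62,   30, 1081], dtype=int32), array([289., 285.]))]
s [(array([222, 105,   3,   4,   9], dtype=int32), array([223., 106.])), (array([126, 174,  13,   4,  21], dtype=int32), array([132., 176.])), (array([341, 229,   9,   9,  49], dtype=int32), array([345., 232.]))]
0.185 [[382. 281.]]
0.3 [[383. 279.]]
0.6 [[387. 273.]]
0.8 [[390. 271.]]
1 [[394. 270.]]
1.6 [[409. 274.]]
```

The tab sits just under the fingertips (289,285). I continue down until there is force.

Request:
step_arm([
  {"claw":0,"delta_pos":[0,0,2],"turn":0},
  {"claw":0,"delta_pos":[0,0,2],"turn":0},
  {"claw":0,"delta_pos":[0,0,0],"turn":0},
])

```text
clock: 21.18
eef_pos: [602.6, -136.0, 80.4]
tcp_rot: [-3.141, 0.0, 1.591]
contact_force: [0.1, 0.6, 0.4]
opening: -0.001
grasp_force: 0.0
```

Request:
step_arm([
  {"claw":0,"delta_pos":[0,0,2],"turn":0},
  {"claw":0,"delta_pos":[0,0,1],"turn":0},
  {"claw":0,"delta_pos":[0,0,0],"turn":0},
])

```text
clock: 21.43
eef_pos: [602.9, -135.8, 77.9]
tcp_rot: [3.141, 0.0, 1.592]
contact_force: [-1.1, -0.4, 2.8]
opening: 0.002
grasp_force: 1.4
```

Request:
step_arm([
  {"claw":0,"delta_pos":[0,0,1],"turn":0},
  {"claw":0,"delta_pos":[0,0,0.5],"turn":0},
  {"claw":0,"delta_pos":[0,0,0],"turn":0},
])

```text
clock: 21.68
eef_pos: [603.1, -135.7, 77.2]
tcp_rot: [3.141, 0.0, 1.592]
contact_force: [-2.2, 0.6, 11.1]
opening: -0.0
grasp_force: 5.7
```

Request:
step_arm([
  {"claw":0,"delta_pos":[0,0,-15],"turn":0},
  {"claw":0,"delta_pos":[0,0,-40],"turn":0},
  {"claw":0,"delta_pos":[0,0,-40],"turn":0},
  {"claw":0,"delta_pos":[20,-20,-20],"turn":0},
  {"claw":0,"delta_pos":[30,-20,0],"turn":0},
  {"claw":0,"delta_pos":[30,-20,0],"turn":0},
  {"claw":0,"delta_pos":[20,-20,0],"turn":0},
  {"claw":0,"delta_pos":[0,0,0],"turn":0},
])

```text
clock: 22.35
eef_pos: [516.5, -34.4, 190.9]
tcp_rot: [-3.138, -0.001, 1.593]
contact_force: [0.7, -0.4, -0.5]
opening: 0.002
grasp_force: 0.0
```

```bash
python3 red.py; python3 - <<'E'
from h import *
w=load('wr');p=np.load('cab.npy')
print('handle pred',proj(w,cabT(p,[[-129.5,50,58],[-129.5,-50,58],[-89.5,95,84]])).round(1))
g=cv2.cvtColor(w['img'],cv2.COLOR_RGB2GRAY)
u=int(proj(w,cabT(p,[-129.5,20,58]))[0,0]); print(u,g[200:480:4,u])
s=load('sr')
h=cv2.cvtColor(s['img'],cv2.COLOR_RGB2HSV); m=cv2.inRange(h,(0,110,20),(14,255,130));
k,l,st,c=cv2.connectedComponentsWithStats(m); print([(list(st[i])) for i in range(1,k) if st[i][4]>40])
E
```

```text
[516.49509942 -34.44548336 190.85932952] [ 0.7112234  -0.40706204 -0.45706206]
0.185 [[421. 358.]]
0.25 [[422. 362.]]
0.3 [[423. 365.]]
0.4 [[425. 373.]]
0.6 [[428. 391.]]
0.8 [[431. 410.]]
1 [[432. 431.]]
1.3 [[433. 460.]]
1.6 [[430. 484.]]
w [(array([ 485,  119,   55,   44, 1962], dtype=int32), array([513., 140.]))]
s [(array([222, 105,   4,   4,  10], dtype=int32), array([224., 106.])), (array([126, 174,  13,   4,  21], dtype=int32), array([132., 176.])), (array([341, 229,   9,   9,  67], dtype=int32), array([345., 233.])), (array([381, 279,   5,   3,  10], dtype=int32), array([383., 280.]))]
0.185 [[382. 281.]]
0.3 [[383. 279.]]
0.6 [[387. 273.]]
0.8 [[390. 271.]]
1 [[394. 270.]]
1.6 [[409. 274.]]
handle pred [[335.2 317.4]
 [199.2 316.6]
 [399.8 385.2]]
294 [159 148 161 159 160 162 166 164 160 156 162 161 158 140 140 114  84  87
 154 150 146 151 151 148 152  27  30  53  68  82  80  78  79  23  22  19
  19  22  21  23  23  20  22  18  21  19  22  21  17  19  20  21  20  19
  23  25  21  21  18  22  22  21  20  22  19  23  21  20  22  16]
[[np.int32(220), np.int32(123), np.int32(11), np.int32(10), np.int32(42)], [np.int32(340), np.int32(228), np.int32(10), np.int32(11), np.int32(63)], [np.int32(254), np.int32(237), np.int32(21), np.int32(44), np.int32(529)], [np.int32(244), np.int32(283), np.int32(15), np.int32(13), np.int32(150)], [np.int32(201), np.int32(284), np.int32(14), np.int32(6), np.int32(68)]]
```

Request:
step_arm([
  {"claw":0,"delta_pos":[30,-5,-15],"turn":0},
  {"claw":0,"delta_pos":[38,0,-5],"turn":0},
  {"claw":0,"delta_pos":[38,0,0],"turn":0},
  {"claw":0,"delta_pos":[38,0,0],"turn":0},
  {"claw":0,"delta_pos":[38,-15,0],"turn":0},
  {"claw":0,"delta_pos":[38,-15,0],"turn":0},
  {"claw":0,"delta_pos":[38,-15,0],"turn":0},
  {"claw":0,"delta_pos":[0,0,0],"turn":0},
])

```text
clock: 23.12
eef_pos: [464.2, 224.7, 211.2]
tcp_rot: [3.142, -0.002, 1.595]
contact_force: [0.2, 0.3, 0.5]
opening: 0.003
grasp_force: 0.0
```

```bash
python3 - <<'E'
from h import *
p=np.load('cab.npy'); t=snap('top','tf'); a=load('top0')
def red(d):
    h=cv2.cvtColor(d['img'],cv2.COLOR_RGB2HSV); m=cv2.inRange(h,(0,150,40),(8,255,255))|cv2.inRange(h,(173,150,40),(180,255,255))
    k,l,st,c=cv2.connectedComponentsWithStats(m); return [(list(map(int,st[i])),c[i].round(1)) for i in range(1,k) if st[i][4]>4]
print(red(t)); 
for f in(.185,.3,.6,1): print(f,proj(t,cabT(p,[-37.5-65*np.cos(f),113,56+65*np.sin(f)])))
# compare the panel/handle area before and after
D=cv2.absdiff(a['img'],t['img']).max(2)
print('diff drawer region',(D[225:300,365:460]>40).sum())
for v in (240,262,280):
    print(v,a['img'][v,364:396,0],t['img'][v,364:396,0])
# bottle: brown in top
h=cv2.cvtColor(t['img'],cv2.COLOR_RGB2HSV); m=cv2.inRange(h,(3,120,40),(14,255,160)); k,l,st,c=cv2.connectedComponentsWithStats(m); print([(list(map(int,st[i]))) for i in range(1,k) if st[i][4]>30])
E
```

```text
[([0, 131, 4, 8, 26], array([  1.2, 134.5])), ([27, 148, 3, 6, 11], array([ 28.3, 150.3])), ([31, 148, 3, 4, 7], array([ 32. , 149.6])), ([30, 151, 6, 7, 11], array([ 32.4, 154.3])), ([23, 153, 2, 4, 5], array([ 23.4, 154.6])), ([25, 153, 4, 4, 5], array([ 26.6, 154.6])), ([315, 196, 9, 9, 64], array([319.2, 199.8])), ([154, 201, 4, 7, 20], array([155.4, 204. ])), ([379, 211, 5, 9, 35], array([380.9, 214.7])), ([17, 224, 3, 3, 7], array([ 17.7, 225. ])), ([52, 277, 5, 15, 63], array([ 53.6, 284.3]))]
0.185 [[381.32665034 213.80509703]]
0.3 [[382.33440881 213.1735719 ]]
0.6 [[386.44452694 211.57403445]]
1 [[394.72388335 209.76829651]]
diff drawer region 0
240 [169 165 172 174 174 121 151 200 183 175 178 173 174 169 171 161 160 158
 159 154 150  98  83  86 153 246 243 244 248 135 148 159] [160 169 170 168 168 122 147 194 182 175 168 170 166 167 162 160 157 156
 156 149 145  95  83  86 149 244 241 243 245 132 149 151]
262 [ 96  91 160 170 175 179 193 162 189 175 149 168 171 101  84  96  95  97
  92  92  92  96 115 101  86 115 246 245 246 252 118 161] [ 89  93 151 162 172 173 191 154 183 172 143 165 162 101  83  90  95  91
  85  91  90  92 110 102  81 112 243 242 244 250 114 159]
280 [ 93  93  91  99  90  92  93  83 111 144 141 147 150 146 127 119 119 117
 113 114 110 104 108  84  74  88 131 249 249 249 251 171] [ 91  85  92  94  89  88  90  86 105 138 142 143 144 141 129 120 115 116
 116 112 104 105 100  83  70  82 129 247 248 249 249 165]
[[19, 143, 21, 16, 148], [258, 240, 11, 12, 49], [282, 260, 16, 17, 101], [310, 291, 11, 12, 49]]
```

```bash
python3 -c "
from rig import *
print(sign_off())"
```

```text
the job is handed in; nothing more can be done
None
```

The job is handed in: the green-capped vial stands in the middle of the back row, the drawer is shut, the hook is down over its pin, and the brown bottle stands clear, all in about 23 s. The last camera check showed drawer and hook in place and the bottle upright. I did not recheck the vials inside after closing, and the hook press briefly read about 37 N at the wrist (it was done with the fingers, and the limit there is 120 N).

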